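# Click the storage tub's lid shut all round

## Robot

A 6-joint arm with a two-finger parallel gripper is mounted at the origin on a cart in front of the work surface, level with it; the furniture and walls round the work are solid. World frame = base frame: x ahead of the robot, y to its left, z up, the work surface at z = 0. Lengths are in m, angles in rad, forces in N, time in s.
With the tool pointing down it reaches from about 0.225 to 0.725 m from the base axis. Payload 3.1 kg.
Tool frame: the origin (TCP) lies on the centre line of the jaws, within the pads' length; the fingertips stand 19 mm ahead of it and the grasp point (between the pads) is the TCP (tip_extent is the distance from the TCP to the fingertips, in m); z points along the fingers, y is the direction in which the jaws open and shut (so a half turn about z gives the same grasp; the last joint's range is limited). The gripper opens to 85 mm and grips with 20 to 120 N. Pads are 22 mm wide; open, the fingers measure 114 mm over their backs; the gripper's body (76 mm by 85 mm) begins 54 mm behind the grasp point. The pads swing forward as they close: fully open they stand 13 mm farther back than shut.
Start: joints at [-1.316, 0.048, 0.099, 1.622, 0, 1.443], TCP at [0.196, -0.487, 0.25] pointing down, gripper open.
Joint ranges: [-2.91, 2.91], [-0.99, 1.94], [-1.21, 1.42], [-2.12, 2.29], [-1.49, 1.47], [-3.14, 3.14]. Speed limits (rad/s): [2.79, 2.79, 3.14, 3.14, 3.14, 3.14].

## Interface

Orientations are given as a unit quaternion [w, x, y, z].
In Python, from plant import * gives the robot as it stands. The module is installed in compiled form; this text tells all that it offers.
- The arm moves only by the shell command python3 -m crank 'ROWS'. ROWS is JSON, one flat list of numbers, 7 for each row, row after row: the opening, from 0 (shut) to 1 (fully open), then the shift along the tool's x, y, z in m, then the turn, a rotation vector about the tool's x, y, z in degrees. In form: [claw, x, y, z, wx, wy, wz, claw, x, y, z, wx, wy, wz, ...]. A call has 1 to 20 rows; each row shifts and turns the commanded pose from where the row before left it, along the tool's axes as they then stand; what a row does not reach is not made up. A row lasts 1/10 s, in which the tool goes at most 50 mm and 8.59 degrees, less where a joint would pass 70% of its speed; a pose out of reach is approached as far as the arm can. A call with a gripper value outside its range is refused whole. The fingers move at their own pace and stop on an object; the grip force is fixed at half the most. Time passes only in rows, so rows that do not move let the fingers close. It gives the time, the measured TCP pose, the force and the opening at its end, in the units of the state.
- state(): the state, without advancing time (a new reading comes with each control period).
- capture(name): name is "side" or "top"; returns the picture (384x512x3 uint8, blue, green, red); there is no depth.
- get_calibration(name): a dict with "vfov" (degrees; the focal length in pixels is half the picture's height over the tangent of half this angle, whatever the lens; pixels are square), "cx", "cy" (the principal point, pixels), "D" ([k1, k2, p1, p2, k3] as OpenCV has them; the pictures are not rectified), "world_to_cam" (4x4, takes a point from world to camera coordinates). Camera axes: x right, y up, looking along -z (the intrinsics and any distortion apply to the point x, -y, -z); pixel columns grow to the right and rows downward; lengths in m; the calibration is good to about 2 mm. A picture is of the moment at which its call begins. get_calibration takes no time and is no camera call.
- finish_job(): hands the job in, once; it reports no verdict.
The state is a dict: "time": time; "joint_pos": joint angles; "dq": joint speeds; "effort": joint torques, N m; "tcp_pos": TCP position; "tool_rot": TCP orientation; "wrist_force": force on the tool from outside, world axes, zero at the start; "moment": the same for the moment, N m; "opening": finger opening in m.
Only numpy, scipy, OpenCV 4.12 (cv2) and the standard library are available. Lean on these libraries where they do the work, as an engineer would, in place of code of your own. Each camera call takes 0.05 s, during which the arm holds its last target.

## Task

The lid of the clear storage tub is on, but none of the four blue clip sections of its rim has snapped in. Go round the rim and press each section straight down with the fingertips until it clicks and stays flush, without leaning on the tub with more than about 6 kg. Only press: do not pull any section up, and leave the things around the tub where they are.

Things in the scene. Friction and masses are not known exactly. Their poses are not given: they have to be found in the camera images.
- tub: Clear plastic storage tub, two jars inside, white lid seated in its mouth; 150 mm (its x) by 200 mm (its y), lid top 80 mm above the table. Origin: centre of its underside; z up. Heavy, stays where it stands. The lid's rim has four blue clip sections, one centred on each side (130 mm long on the long sides, 80 mm on the short), between fixed white corners 34 mm square.
- clip_front (a joint): Opening angle (rad) of the clip section on the side towards the robot (-x of the tub): a flap 34 mm deep, hinged on its inner edge. 0 = clicked, flush with the corners, on a hard stop. Starts at 0.24 to 0.36 (outer edge 8 to 12 mm up). Pressed at its pad it meets a sprung lug at 0.2, passes it near 0.08 (8 to 14 N), snaps to 0 and stays; let go earlier, it springs up.
- clip_front_pad (a point): Top of the ribbed thumb pad of that section, at mid length, 8 mm in from the outer edge: the place to press straight down. Moves with the section: 80 mm above the table when shut, about 86 to 89 mm at the start. Its x points outward, y along the side, z out of the flap's top.
- clip_back (a joint): Opening angle (rad) of the clip section on the far side (+x of the tub): a flap 34 mm deep, hinged on its inner edge. 0 = clicked, flush with the corners, on a hard stop. Starts at 0.24 to 0.36 (outer edge 8 to 12 mm up). Pressed at its pad it meets a sprung lug at 0.2, passes it near 0.08 (8 to 14 N), snaps to 0 and stays; let go earlier, it springs up.
- clip_back_pad (a point): Top of the ribbed thumb pad of that section, at mid length, 8 mm in from the outer edge: the place to press straight down. Moves with the section: 80 mm above the table when shut, about 86 to 89 mm at the start. Its x points outward, y along the side, z out of the flap's top.
- clip_left (a joint): Opening angle (rad) of the clip section on the left short side (+y of the tub): a flap 34 mm deep, hinged on its inner edge. 0 = clicked, flush with the corners, on a hard stop. Starts at 0.24 to 0.36 (outer edge 8 to 12 mm up). Pressed at its pad it meets a sprung lug at 0.2, passes it near 0.08 (8 to 14 N), snaps to 0 and stays; let go earlier, it springs up.
- clip_left_pad (a point): Top of the ribbed thumb pad of that section, at mid length, 8 mm in from the outer edge: the place to press straight down. Moves with the section: 80 mm above the table when shut, about 86 to 89 mm at the start. Its x points outward, y along the side, z out of the flap's top.
- clip_right (a joint): Opening angle (rad) of the clip section on the right short side (-y of the tub): a flap 34 mm deep, hinged on its inner edge. 0 = clicked, flush with the corners, on a hard stop. Starts at 0.24 to 0.36 (outer edge 8 to 12 mm up). Pressed at its pad it meets a sprung lug at 0.2, passes it near 0.08 (8 to 14 N), snaps to 0 and stays; let go earlier, it springs up.
- clip_right_pad (a point): Top of the ribbed thumb pad of that section, at mid length, 8 mm in from the outer edge: the place to press straight down. Moves with the section: 80 mm above the table when shut, about 86 to 89 mm at the start. Its x points outward, y along the side, z out of the flap's top.
- marker_desk: Bystander: blue-capped felt marker, lying, 18x128x20 mm, loose. Origin: centre of its underside. Leave alone.
- eraser: Bystander: white eraser in a blue sleeve, lying, 23x55x12 mm, loose. Origin: centre of its underside. Leave alone.
- glue_stick: Bystander: orange and white glue stick, standing, 28x28x88 mm, loose. Origin: centre of its underside. Leave alone.
- calculator: Bystander: black desk calculator, lying, 165x105x21 mm, loose. Origin: centre of its underside. Leave alone.
- hole_punch: Bystander: black two-hole punch, standing, 93x105x69 mm, loose. Origin: centre of its underside. Leave alone.

How it is judged:
By the outcome, as a careful person would: the job done as asked, in the order asked, and still so for the second after the job is handed in, with the robot touching nothing.
It also fails if it takes over 45 s, if anything falls off the work surface, if the arm or the gripper's body presses on something with over 40 N, if the wrist force passes 120 N, or if a joint passes its speed limit or range.

## Working session

There is one attempt and no reset: what is moved stays moved. The work goes in short steps, Python scripts to look and compute and a shell command to move; the robot and the scene stay as the last step left them, time stands still between calls to the robot, and variables do not carry over. Pictures are saved under pics/ and viewed, and the job is handed in when it is done.

```bash
mkdir -p pics; python3 - <<'E'
from plant import *
import cv2
for n in("top","side"):
    cv2.imwrite(f"pics/{n}0.png",capture(n)); print(n,get_calibration(n))
print(state())
E
```

```text
top {'vfov': 49.6268176071821, 'cx': 258.5856979149437, 'cy': 190.2297106412471, 'D': array([-0.00325065,  0.        ,  0.        ,  0.        ,  0.        ]), 'world_to_cam': array([[ 0.01387993, -0.99964911,  0.02256106,  0.24009141],
       [ 0.99523895,  0.01598858,  0.09614465, -0.54201206],
       [-0.09647163,  0.02111917,  0.99511165, -1.03596864],
       [ 0.        ,  0.        ,  0.        ,  1.        ]])}
side {'vfov': 50.65329172506915, 'cx': 261.12547795638994, 'cy': 190.08737344841455, 'D': array([-0.05533343,  0.        ,  0.        ,  0.        ,  0.        ]), 'world_to_cam': array([[-0.88199368, -0.4711004 ,  0.01231103,  0.59241591],
       [ 0.19532079, -0.34165564,  0.91930474, -0.10152847],
       [-0.4288787 ,  0.81322557,  0.39335382, -0.91080538],
       [ 0.        ,  0.        ,  0.        ,  1.        ]])}
{'time': 0.1, 'joint_pos': array([-1.31579498e+00,  4.86704079e-02,  9.77411173e-02,  1.62199275e+00,
       -3.06546603e-05,  1.44296658e+00]), 'dq': array([-2.75228900e-04, -2.67470166e-03,  4.02103602e-03,  3.57985876e-04,
       -2.81046656e-05, -1.36693962e-03]), 'effort': array([ 1.54536800e-03, -3.39851081e+01,  3.20935178e+01,  1.58198050e-02,
       -1.96930141e-04,  8.02714908e-06]), 'tcp_pos': array([ 0.19594744, -0.48650848,  0.24923072]), 'tool_rot': array([-1.05973427e-03,  9.81735355e-01,  1.90248688e-01, -8.28333729e-05]), 'wrist_force': array([-0.1286182 ,  0.3719532 , -0.21796032]), 'moment': array([ 0.04048928, -0.02458127, -0.03705717]), 'opening': 0.08511470761589769}
```

View pics/top0.png

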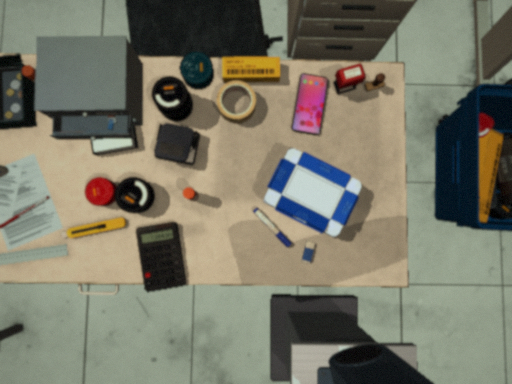

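View pics/side0.png

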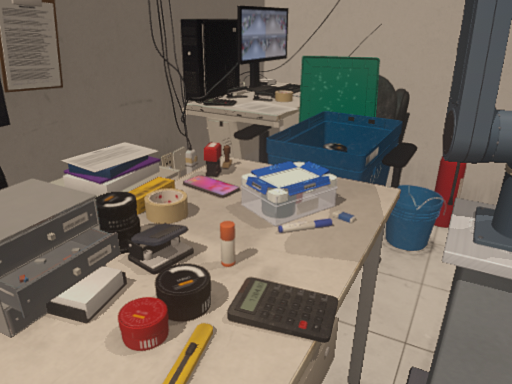

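```bash
python3 - <<'E'
import cv2
a=cv2.imread("pics/top0.png"); cv2.imwrite("pics/top0c.png",cv2.resize(a[140:310,180:360],None,fx=3.5,fy=3.5,interpolation=cv2.INTER_CUBIC))
a=cv2.imread("pics/side0.png"); cv2.imwrite("pics/side0c.png",cv2.resize(a[100:300,150:400],None,fx=3,fy=3,interpolation=cv2.INTER_CUBIC))
E
```

```text
(no output)
```

View pics/top0c.png

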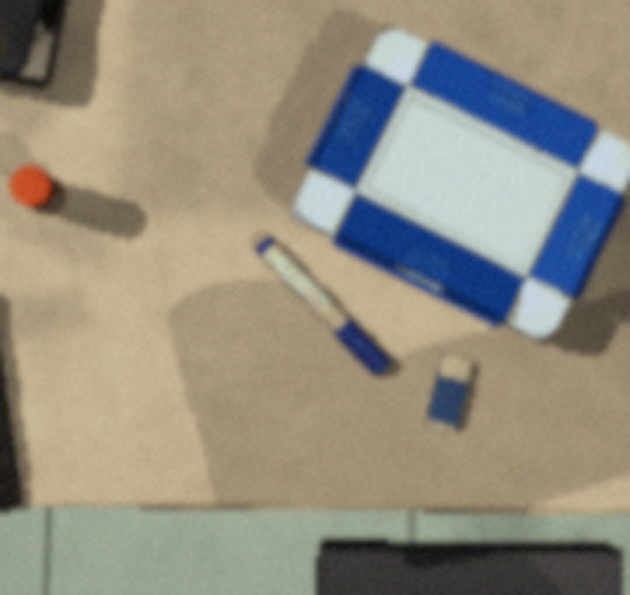

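View pics/side0c.png

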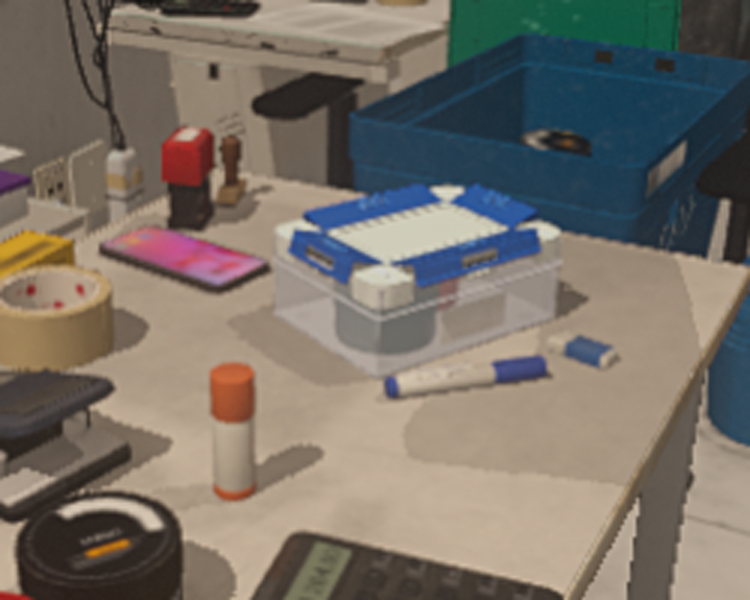

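The top crop shows the lid's inner white panel with corners at crop (410,88), (577,172), (528,277), (357,193). All four blue flaps are raised. The marker and eraser lie on the robot side of the tub.

```bash
cat > h.py <<'E'
from plant import *
import numpy as np, cv2
from scipy.spatial.transform import Rotation as R
def cam(n):
    c=get_calibration(n); f=192/np.tan(np.radians(c['vfov']/2))
    return np.array([[f,0,c['cx']],[0,f,c['cy']],[0,0,1.]]),np.array(c['D']),np.array(c['world_to_cam'])
def unproj(n,uv,z):
    K,D,T=cam(n); p=cv2.undistortPoints(np.array(uv,float).reshape(-1,1,2),K,D)[:,0]
    d=np.c_[p[:,0],-p[:,1],-np.ones(len(p))]@T[:3,:3]
    o=-T[:3,:3].T@T[:3,3]
    return o+d*((z-o[2])/d[:,2])[:,None]
def proj(n,P):
    K,D,T=cam(n); q=np.atleast_2d(P)@T[:3,:3].T+T[:3,3]; q=q*[1,-1,-1]
    return cv2.projectPoints(q,np.zeros(3),np.zeros(3),K,D)[0][:,0]
E
python3 - <<'E'
from h import *
u=np.array([(410,88),(577,172),(528,277),(357,193)])
uv=(u+.5)/3.5-.5+[180,140]
P=unproj("top",uv,.08); print(P.round(4))
for i in range(4): print(np.linalg.norm(P[i]-P[i-1]))
c=P.mean(0)
# model: order far-left(+x,+y), far-right(+x,-y), near-right, near-left
M=np.array([(41,66),(41,-66),(-41,-66),(-41,66)])/1000
A=P[:,:2]-c[:2]
yaw=np.arctan2((M[:,0]*A[:,1]-M[:,1]*A[:,0]).sum(),(M*A).sum())
print(c,np.degrees(yaw))
Rz=R.from_euler('z',yaw).as_matrix()
pads={'front':(-.067,0),'right':(0,-.092),'back':(.067,0),'left':(0,.092)}
a=cv2.imread("pics/side0.png");b=cv2.imread("pics/top0.png")
out=[]
for n,im in(("side",a),("top",b)):
    im=cv2.resize(im[100:300,150:400],None,fx=3,fy=3,interpolation=cv2.INTER_CUBIC)
    def dr(p,col):
        q=proj(n,c*[1,1,0]+Rz@np.array(p))[0]; q=((q+.5-[150,100])*3-.5).astype(int); cv2.circle(im,tuple(map(int,q)),3,col,-1)
    for m in M: dr((*m,.08),(0,255,0))
    for k,p in pads.items():
        dr((*p,.0875),(0,0,255)); 
        if n=="top":print(k,(c*[1,1,0]+Rz@np.array((*p,.08))).round(4))
    for s in((1,1),(1,-1),(-1,1),(-1,-1)):
        dr((.075*s[0],.1*s[1],.08),(0,255,255));dr((.072*s[0],.097*s[1],.0),(255,0,255))
    cv2.imwrite(f"pics/chk_{n}.png",im)
E
```

```text
[[0.5966 0.1573 0.08  ]
 [0.5397 0.0409 0.08  ]
 [0.4666 0.0752 0.08  ]
 [0.5227 0.1935 0.08  ]]
0.08228469730748314
0.12948226750292277
0.08080952624040565
0.1309447611406895
[0.53140089 0.11674366 0.08      ] -25.691230847928516
front [0.471  0.1458 0.08  ]
right [0.4915 0.0338 0.08  ]
back [0.5918 0.0877 0.08  ]
left [0.5713 0.1996 0.08  ]
```

View pics/chk_side.png

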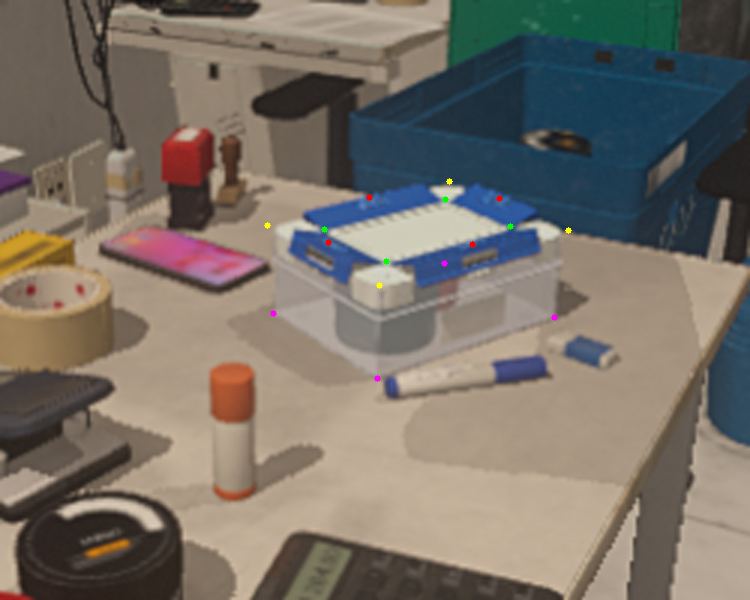

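View pics/chk_top.png

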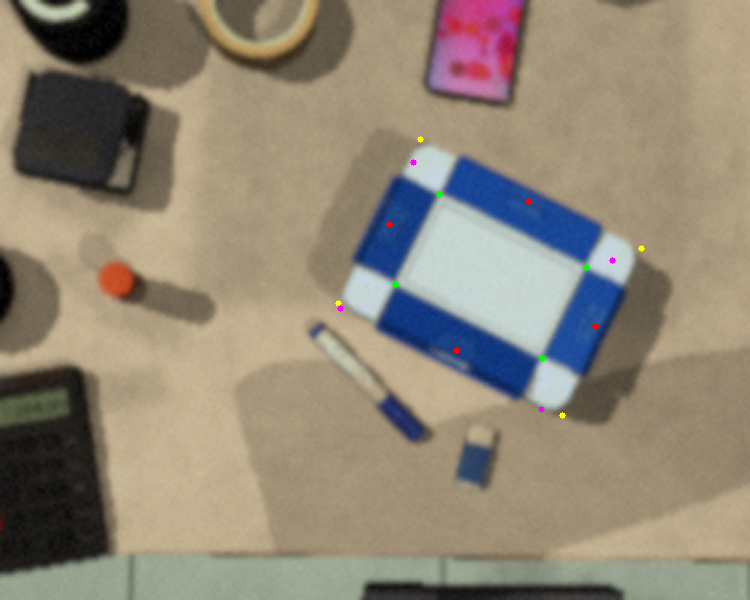

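Both views agree with the fitted pose: centre (0.531, 0.117), yaw -25.7°, inner panel measured at 81×130 mm. I'll turn +42.4° so tool x = tub +y, tool y = tub +x and tool z = down. Then I'll travel above the front pad with the fingers shut.

```bash
python3 -m crank '[0,0,0,0,0,0,-8.47, 0,0,0,0,0,0,-8.47, 0,0,0,0,0,0,-8.47, 0,0,0,0,0,0,-8.47, 0,0,0,0,0,0,-8.47, 0,0.043,-0.002,0,0,0,0, 0,0.043,-0.002,0,0,0,0, 0,0.043,-0.002,0,0,0,0, 0,0.043,-0.002,0,0,0,0]'
python3 -c "
from h import *
s=state();print(s['joint_pos'].round(3),R.from_quat(np.roll(s['tool_rot'],-1)).as_matrix().round(3))"
```

```text
time: 1.0
tcp_pos: [0.2637, -0.3269, 0.2496]
tool_rot: [-0.001, 0.847, 0.532, 0.0]
wrist_force: [0.6, -0.5, 0.4]
opening: 0.0002
[-1.052 -0.224 -0.156  1.64   0.     0.968] [[ 0.435  0.901 -0.   ]
 [ 0.901 -0.435  0.001]
 [ 0.001 -0.001 -1.   ]]
```

```bash
python3 -m crank '[0,0.043,-0.0015,0,0,0,0, 0,0.043,-0.0015,0,0,0,0, 0,0.043,-0.0015,0,0,0,0, 0,0.043,-0.0015,0,0,0,0, 0,0.043,-0.0015,0,0,0,0, 0,0.043,-0.0015,0,0,0,0, 0,0.043,-0.0015,0,0,0,0, 0,0.043,-0.0015,0.0,0,0,0, 0,0.043,-0.0015,0.02,0,0,0, 0,0.043,-0.0015,0.02,0,0,0, 0,0.043,-0.0015,0.03,0,0,0, 0,0.043,-0.0015,0.03,0,0,0, 0,0,0,0.01,0,0,0, 0,0,0,0,0,0,0, 0,0,0,0,0,0,0]'
cat > e.py <<'E'
from h import *
import sys
P={'front':[.471,.1458],'right':[.4915,.0338],'back':[.5918,.0877],'left':[.5713,.1996]}
s=state();M=R.from_quat(np.roll(s['tool_rot'],-1)).as_matrix()
print(s['time'],s['tcp_pos'].round(4),s['wrist_force'].round(1),s['joint_pos'].round(2))
for k,v in P.items(): print(k,(M.T@(np.array([*v,.099])-s['tcp_pos'])).round(4))
E
python3 e.py
```

```text
time: 2.5
tcp_pos: [0.4692, 0.1397, 0.1434]
tool_rot: [0.0, 0.847, 0.532, -0.0]
wrist_force: [0.6, -0.1, 0.1]
opening: 0.0005
2.5 [0.4692 0.1397 0.1434] [ 0.6 -0.1  0.1] [ 0.15 -0.04 -0.2   1.41 -0.    2.17]
front [ 0.0063 -0.0011  0.0443]
right [-0.0857  0.0661  0.0444]
back [0.0065 0.133  0.0443]
left [0.0984 0.0659 0.0443]
```

```bash
python3 -m crank '[0,0.006,-0.001,0.012,0,0,0, 0,0,0,0.01,0,0,0, 0,0,0,0.008,0,0,0, 0,0,0,0,0,0,0]'; python3 - <<'E'
from h import *
for n,s in(("side",(slice(100,300),slice(150,400))),("top",(slice(100,300),slice(150,400)))):
    cv2.imwrite(f"pics/f_{n}.png",cv2.resize(capture(n)[s],None,fx=3,fy=3,interpolation=cv2.INTER_CUBIC))
E
python3 e.py
```

```text
time: 2.9
tcp_pos: [0.4701, 0.1456, 0.1114]
tool_rot: [-0.001, 0.847, 0.532, -0.001]
wrist_force: [0.0, 0.6, 0.7]
opening: -0.0
3.0 [0.471  0.146  0.1128] [ 0.2 -0.2  0.3] [ 0.16 -0.02 -0.24  1.35 -0.    2.18]
front [-0.0001  0.0001  0.0138]
right [-0.0921  0.0672  0.0138]
back [0.     0.1341 0.0137]
left [0.0919 0.0671 0.0137]
```

View pics/f_side.png

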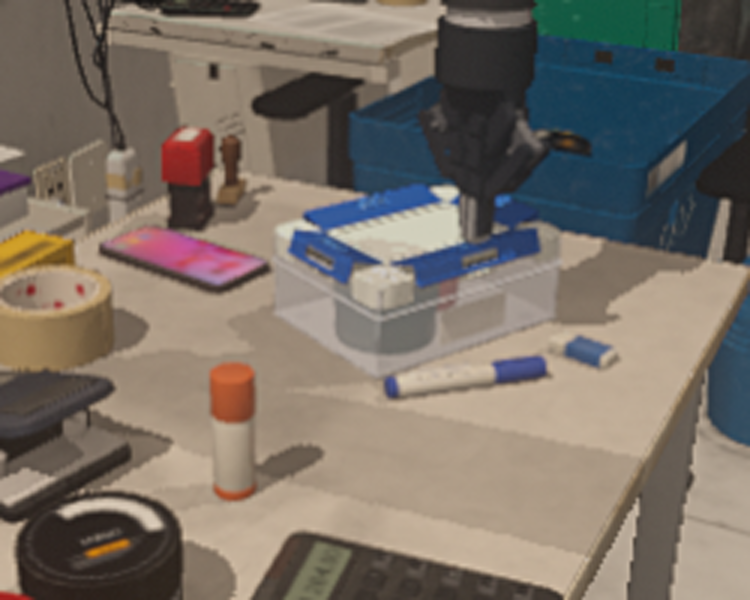

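The shut fingertips hover just above the ribbed front pad, at crop (477,240). Now press in small steps.

```bash
python3 -m crank '[0,0,0,0.003,0,0,0, 0,0,0,0.003,0,0,0, 0,0,0,0.003,0,0,0,0,0,0,0,0,0,0]'; python3 -m crank '[0,0,0,0.003,0,0,0,0,0,0,0,0,0,0]'; python3 -m crank '[0,0,0,0.002,0,0,0,0,0,0,0,0,0,0]';python3 e.py
```

```text
time: 3.4
tcp_pos: [0.4716, 0.1465, 0.1052]
tool_rot: [0.0, 0.847, 0.532, 0.001]
wrist_force: [-1.2, 0.2, 4.7]
opening: -0.0001
time: 3.6
tcp_pos: [0.4712, 0.1467, 0.1032]
tool_rot: [-0.0, 0.847, 0.532, 0.001]
wrist_force: [-4.4, 0.8, 9.4]
opening: 0.0001
time: 3.8
tcp_pos: [0.4715, 0.1465, 0.0998]
tool_rot: [0.0, 0.847, 0.532, 0.0]
wrist_force: [0.4, 0.2, -0.7]
opening: 0.0002
3.8 [0.4715 0.1465 0.0998] [ 0.4  0.2 -0.7] [ 0.17 -0.01 -0.26  1.32  0.    2.18]
front [-0.0008 -0.0001  0.0008]
right [-0.0929  0.0669  0.0008]
back [-0.0008  0.1339  0.001 ]
left [0.0911 0.0669 0.001 ]
```

The force rose to about 9 N and then fell to 0, which is the snap. I'll press lightly onto the stop to confirm, then lift and go to the right side.

```bash
python3 -m crank '[0,0,0,0.002,0,0,0,0,0,0,0,0,0,0]'; python3 -m crank '[0,0,0,-0.01,0,0,0,0,0,0,-0.02,0,0,0,0,-0.023,0.017,-0.006,0,0,0,0,-0.035,0.025,0,0,0,0,0,-0.034,0.025,0,0,0,0,0,0,0,0.013,0,0,0,0,0,0,0.009,0,0,0,0,0,0,0,0,0,0]';python3 e.py
```

```text
time: 4.0
tcp_pos: [0.4718, 0.1464, 0.0989]
tool_rot: [0.0, 0.847, 0.532, 0.001]
wrist_force: [-2.4, -0.0, 8.9]
opening: -0.0001
time: 4.8
tcp_pos: [0.4901, 0.035, 0.1088]
tool_rot: [-0.001, 0.847, 0.532, -0.002]
wrist_force: [0.1, 0.4, -0.1]
opening: -0.0002
4.8 [0.4901 0.035  0.1088] [ 0.1  0.4 -0.1] [-0.07 -0.02 -0.25  1.34  0.    1.95]
front [ 0.0916 -0.0652  0.01  ]
right [-0.0004  0.0018  0.0098]
back [0.0916 0.0689 0.0094]
left [0.1836 0.0019 0.0096]
```

The stop is at TCP 0.099, as expected. Press the right section the same way.

```bash
python3 -m crank '[0,0,0.001,0.003,0,0,0,0,0,0,0.002,0,0,0,0,0,0,0,0,0,0]'; python3 -m crank '[0,0,0,0.003,0,0,0,0,0,0,0,0,0,0]'; python3 -m crank '[0,0,0,0.002,0,0,0,0,0,0,0,0,0,0]';python3 -m crank '[0,0,0,0.002,0,0,0,0,0,0,0,0,0,0]';python3 e.py
```

```text
time: 5.1
tcp_pos: [0.4926, 0.0347, 0.1061]
tool_rot: [-0.0, 0.846, 0.533, 0.0]
wrist_force: [-0.8, -0.6, -0.8]
opening: 0.0001
time: 5.3
tcp_pos: [0.4929, 0.0344, 0.1049]
tool_rot: [0.0, 0.847, 0.532, 0.001]
wrist_force: [-3.8, 0.6, 8.3]
opening: -0.0001
time: 5.5
tcp_pos: [0.4928, 0.0341, 0.1035]
tool_rot: [0.001, 0.847, 0.532, 0.0]
wrist_force: [-4.2, -0.6, 9.4]
opening: -0.0001
time: 5.7
tcp_pos: [0.493, 0.0341, 0.1001]
tool_rot: [0.0, 0.847, 0.532, 0.001]
wrist_force: [0.1, 0.2, 0.2]
opening: 0.0001
5.7 [0.493  0.0341 0.1001] [0.1 0.2 0.2] [-0.07 -0.01 -0.26  1.32 -0.    1.95]
front [ 0.0911 -0.0683  0.001 ]
right [-0.0009 -0.0012  0.0011]
back [0.0911 0.0658 0.0012]
left [ 0.1831 -0.0012  0.0012]
```

```bash
python3 -m crank '[0,0,0,0.002,0,0,0,0,0,0,0,0,0,0]'; python3 -m crank '[0,0,0,-0.01,0,0,0,0,0,0,-0.02,0,0,0,0,0.023,0.016,-0.006,0,0,0,0,0.035,0.025,0,0,0,0,0,0.033,0.025,0,0,0,0,0,0,0,0.013,0,0,0,0,0,0,0.01,0,0,0,0,0,0,0,0,0,0,0,0,0,0,0,0,0]';python3 e.py
python3 -m crank '[0,0,0,0.003,0,0,0,0,0,0,0.002,0,0,0,0,0,0,0,0,0,0]'; python3 -m crank '[0,0,0,0.003,0,0,0,0,0,0,0,0,0,0]'; python3 e.py
```

```text
time: 5.9
tcp_pos: [0.4934, 0.0341, 0.0989]
tool_rot: [0.001, 0.847, 0.532, 0.001]
wrist_force: [-1.9, -0.5, 8.9]
opening: -0.0
time: 6.8
tcp_pos: [0.5901, 0.0868, 0.1098]
tool_rot: [-0.0, 0.847, 0.532, -0.001]
wrist_force: [-0.4, 0.0, 0.0]
opening: -0.0002
6.8 [0.5901 0.0868 0.1098] [-0.4  0.   0. ] [ 0.03  0.25  0.04  1.37 -0.    2.05]
front [ 0.0014 -0.1329  0.011 ]
right [-0.0906 -0.0658  0.0109]
back [0.0016 0.0011 0.0107]
left [ 0.0934 -0.066   0.0108]
time: 7.1
tcp_pos: [0.5916, 0.0869, 0.1059]
tool_rot: [0.0, 0.847, 0.532, 0.0]
wrist_force: [-0.5, -0.1, 0.9]
opening: -0.0002
time: 7.3
tcp_pos: [0.5921, 0.0867, 0.1046]
tool_rot: [0.001, 0.847, 0.532, 0.001]
wrist_force: [-2.5, -1.7, 8.4]
opening: -0.0002
7.3 [0.5921 0.0867 0.1046] [-2.5 -1.7  8.4] [ 0.03  0.25  0.04  1.35 -0.    2.05]
front [ 0.0006 -0.1347  0.0052]
right [-0.0914 -0.0676  0.0054]
back [ 0.0007 -0.0007  0.0056]
left [ 0.0926 -0.0677  0.0054]
```

```bash
python3 -m crank '[0,0,0,0.002,0,0,0,0,0,0,0,0,0,0]'; python3 -m crank '[0,0,0,0.002,0,0,0,0,0,0,0,0,0,0]';python3 -m crank '[0,0,0,0.001,0,0,0,0,0,0,0,0,0,0]';python3 e.py
```

```text
time: 7.5
tcp_pos: [0.5923, 0.0866, 0.1031]
tool_rot: [0.001, 0.847, 0.532, 0.001]
wrist_force: [-2.8, -0.8, 8.4]
opening: -0.0004
time: 7.7
tcp_pos: [0.5919, 0.0871, 0.099]
tool_rot: [0.0, 0.847, 0.532, 0.001]
wrist_force: [-0.5, -1.3, 4.1]
opening: 0.0002
time: 7.9
tcp_pos: [0.592, 0.0872, 0.0989]
tool_rot: [0.001, 0.847, 0.532, 0.001]
wrist_force: [-2.2, -0.1, 7.5]
opening: -0.0002
7.9 [0.592  0.0872 0.0989] [-2.2 -0.1  7.5] [ 0.03  0.25  0.03  1.34 -0.    2.05]
front [ 0.0003 -0.1345 -0.0003]
right [-0.0917 -0.0674 -0.0002]
back [ 0.0004 -0.0004 -0.0001]
left [ 0.0923 -0.0674 -0.0001]
```

The back section has snapped and is on its stop. Next is the left one.

```bash
python3 -m crank '[0,0,0,-0.01,0,0,0,0,0,0,-0.02,0,0,0,0,0.023,-0.017,-0.006,0,0,0,0,0.035,-0.025,0,0,0,0,0,0.034,-0.025,0,0,0,0,0,0,0,0.013,0,0,0,0,0,0,0.01,0,0,0,0,0,0,0,0,0,0,0,0,0,0,0,0,0]';python3 e.py
python3 -m crank '[0,0,0,0.003,0,0,0,0,0,0,0.002,0,0,0,0,0,0,0,0,0,0]'; python3 -m crank '[0,0,0,0.003,0,0,0,0,0,0,0,0,0,0]'; python3 -m crank '[0,0,0,0.002,0,0,0,0,0,0,0,0,0,0]'; python3 e.py
```

```text
time: 8.8
tcp_pos: [0.5708, 0.1978, 0.1092]
tool_rot: [-0.0, 0.847, 0.531, -0.001]
wrist_force: [-0.6, 0.1, 0.3]
opening: 0.0005
8.8 [0.5708 0.1978 0.1092] [-0.6  0.1  0.3] [ 0.22  0.27  0.07  1.37 -0.    2.24]
front [-0.0903 -0.0672  0.0104]
right [-1.822e-01  1.000e-04  1.040e-02]
back [-0.09    0.0669  0.0102]
left [ 0.0018 -0.0003  0.0102]
time: 9.1
tcp_pos: [0.5719, 0.1986, 0.1057]
tool_rot: [0.0, 0.847, 0.532, 0.001]
wrist_force: [-0.5, -0.3, 1.0]
opening: 0.0002
time: 9.3
tcp_pos: [0.572, 0.1989, 0.1045]
tool_rot: [0.001, 0.847, 0.532, 0.001]
wrist_force: [-1.5, -1.9, 8.4]
opening: 0.0
time: 9.5
tcp_pos: [0.5722, 0.1991, 0.1032]
tool_rot: [0.001, 0.847, 0.532, 0.002]
wrist_force: [-1.9, -1.2, 9.9]
opening: -0.0003
9.5 [0.5722 0.1991 0.1032] [-1.9 -1.2  9.9] [ 0.22  0.27  0.06  1.35 -0.    2.24]
front [-0.092  -0.068   0.0038]
right [-0.184  -0.001   0.0039]
back [-0.0919  0.066   0.0043]
left [ 0.0001 -0.001   0.0042]
```

```bash
python3 -m crank '[0,0,0,0.002,0,0,0,0,0,0,0,0,0,0]';python3 -m crank '[0,0,0,0.002,0,0,0,0,0,0,0,0,0,0]';python3 e.py
```

```text
time: 9.7
tcp_pos: [0.5716, 0.1993, 0.0992]
tool_rot: [0.0, 0.847, 0.532, 0.001]
wrist_force: [0.0, 0.4, -0.0]
opening: 0.0
time: 9.9
tcp_pos: [0.5716, 0.1992, 0.0989]
tool_rot: [0.0, 0.847, 0.532, 0.001]
wrist_force: [-3.3, -2.1, 10.1]
opening: -0.0001
9.9 [0.5716 0.1992 0.0989] [-3.3 -2.1 10.1] [ 0.22  0.27  0.05  1.35 -0.    2.24]
front [-0.0918 -0.0674 -0.0003]
right [-0.1838 -0.0004 -0.0003]
back [-0.0917  0.0666 -0.0001]
left [ 0.0002 -0.0004 -0.0001]
```

Lift clear and retreat towards the robot's right (-tool x) for an unobstructed look.

```bash
python3 -m crank '[0,0,0,-0.01,0,0,0,0,0,0,-0.03,0,0,0,0,0,0,-0.04,0,0,0,0,0,0,-0.04,0,0,0,0,0,0,-0.03,0,0,0,0,-0.04,-0.01,0,0,0,0,0,-0.04,-0.01,0,0,0,0,0,-0.04,-0.01,0,0,0,0,0,-0.04,-0.01,0,0,0,0,0,-0.04,-0.01,0,0,0,0,0,-0.04,-0.01,0,0,0,0,0,-0.04,-0.01,0,0,0,0,0,-0.04,-0.01,0,0,0,0,0,-0.04,-0.01,0,0,0,0,0,-0.04,-0.01,0,0,0,0,0,0,0,0,0,0,0,0,0,0,0,0,0,0]'
python3 - <<'E'
from h import *
for n,s in(("side",(slice(100,300),slice(150,400))),("top",(slice(100,300),slice(150,400)))):
    cv2.imwrite(f"pics/e_{n}.png",cv2.resize(capture(n)[s],None,fx=3,fy=3,interpolation=cv2.INTER_CUBIC))
E
```

```text
time: 11.6
tcp_pos: [0.3072, -0.1183, 0.246]
tool_rot: [-0.0, 0.848, 0.531, 0.0]
wrist_force: [-0.1, -0.1, 0.5]
opening: -0.0
```

View pics/e_side.png

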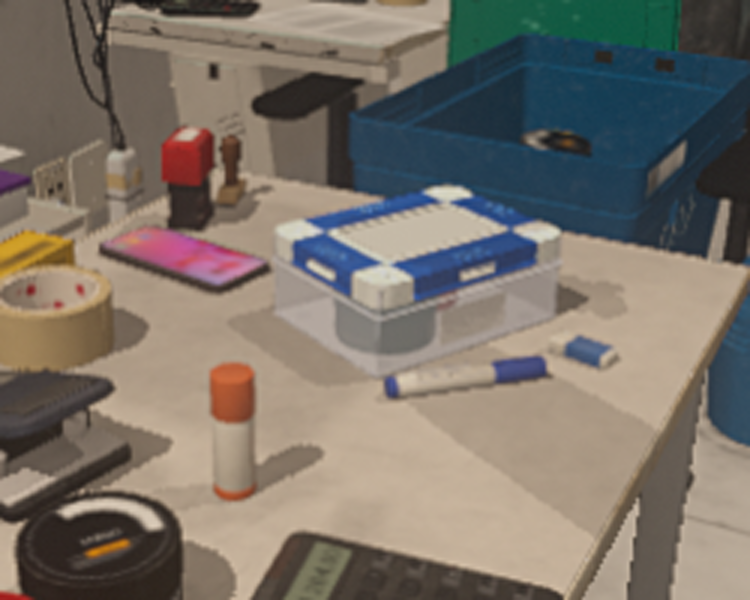

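View pics/e_top.png

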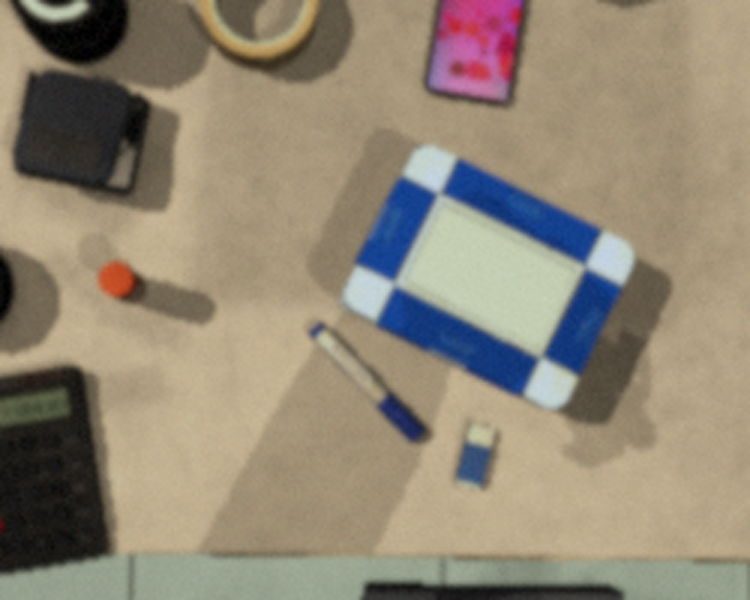

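All four sections lie flush with the white corners in both views: front at crop (477,270), right (510,207), back (370,213) and left (320,265) in the side picture. The marker, eraser, glue stick and punch have not moved.

```bash
python3 -c "
from plant import *
print(finish_job())"
```

```text
the job is handed in; nothing more can be done
None
```

All four clip sections are clicked in and flush. I pressed them with the shut fingertips in the order front, right, back, left, and handed the job in at about 11.7 s.

- **Clicks:** each section resisted with about 8–10 N, then dropped to its hard stop. A light press afterwards put the tool point at 0.099 m (fingertips at 80 mm) on all four.
- **Force:** the highest vertical reading was about 10 N, well under 6 kg. Forces were read every few tenths of a second, so a brief peak between readings would not show.
- **Final pictures:** both cameras show the four sections flush with the white corners. The neighbouring objects have not moved, and the arm is clear of everything.

No check failed. The fitted tub position and the two camera views agreed to within about 3 mm.

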